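# Open the thermocouple terminal box

## Task

Open the thermocouple terminal box so that its screw terminals can be checked: with a fingertip press the snap tab at its front down until the white cover is let go and springs forward a little, then push the cover by its raised thumb ridge straight on in the same direction until it is completely off the base and stands flat and upright on the bench. Only press and push: do not lift or tip the cover, and leave the loose things round about where they are.

Things in the scene. Friction and masses are not known exactly. Their poses are not given: they have to be found in the camera images.
- terminal_box: Grey base, fixed to the bench: plate 88 mm wide (y), 3 mm thick, x = -40 mm (front edge) to +60 mm in its own frame. Origin: on the bench top, middle line. Its -x axis points to the front, the way the cover comes off. Side rails 11 mm high, open at the front, hold down the cover's flanges. End block at the rear (x = 44 to 60 mm), 60 mm wide, 34 mm high, with two brass glands.
- cover: White loose hood, 80 mm long (x), 56 mm wide (72 mm over its bottom flanges), 33 mm high without the ridge, 0.06 to 0.13 kg, hollow, open below and behind. Origin: centre of its underside. Seated: 1 mm behind and 3 mm above the origin of terminal_box, axes parallel. Clear of the base once its origin is 80 mm in front of that origin; it then drops 3 mm to the bench, passing over the tab.
- ridge (a point): Centre of the upright rear (+x) face of the wedge-shaped thumb ridge on the cover's top: face 44 mm wide, 14 mm high, its front slopes down. The point is 40 mm above the cover's underside (43 mm above the bench while seated), 23 mm behind the cover's centre. Push on this face with a fingertip just above the cover's flat top (33 mm above its underside); sliding takes under 1 N.
- tab_pad (a point): Centre of the top of the grey ribbed pad (27 mm long, 23 mm wide) at the end of the snap tab, a steel tongue that comes out under the cover's front wall. 83 mm in front of the origin of terminal_box, 18.5 mm above the bench when up. Its tooth stands right at the cover's wall, 44 mm behind this point; when let go, two spring pins push the cover 13 mm towards the pad in about 0.2 s.
- snap_tab (a joint): Angle of the snap tab, rad: 0 up (cover locked), grows as the pad is pressed down, 0.14 at its stop (pad about 12 mm lower). The cover is let go at about 0.09 (pad 7 to 8 mm down), where the pad pushes back with about 3.5 N (5 N at the stop). The tab springs up again when released, so keep it down until the cover has come forward.
- screwdriver: Screwdriver with a red handle, 182x22x20 mm, lying loose on the bench to the left of the box; leave it alone. Origin: centre of its underside. Behind it stands the tall black enclosure (solid, nearest corner at about x = 0.58, y = 0.03 m, reaching to the left), which the arm must go round.
- spanner: Steel spanner, 144x26x7 mm, lying loose to the left of the screwdriver; leave it alone. Origin: centre of its underside.
- union_brass: Brass hose union, 21x18x28 mm, standing loose about 70 mm to the left of the box's middle line; leave it alone. Origin: centre of its underside.
- vial_3: Sample vial with a white cap, 15 mm across, 49 mm high, standing loose beside the base; leave it alone. Origin: centre of its underside.
- ptfe_tape: Roll of thread tape, 52 mm across, 14 mm high, lying loose to the front right of the box; leave it alone. Origin: centre of its underside.

How it is judged (in metres and radians):
On the way, in this order (a step that is already met when the one before it is completed fails the run):
1. the snap tab is pressed down while the cover is still on its seat (value of joint snap_tab above 0.07 rad and x of cover in the frame of terminal_box above -0.016 m).
2. the freed cover has been slid 5 cm along the rails (x of cover in the frame of terminal_box below -0.05 m).
At the end, for the whole second after the job is handed in: The cover is wholly in front of the base (its centre at least 80 mm in front of the box's origin), flat on the bench (underside within 2 mm, tilt under 0.05 rad), upright and at rest, and the snap tab is up again (x of cover in the frame of terminal_box below -0.08 m and height (world z) of cover between -0.005 and 0.002 m and angle between cover's own z axis and vertical below 0.05 rad and linear speed of cover below 0.01 m/s and value of joint snap_tab below 0.03 rad); the robot touches nothing.
It fails at once if the cover is lifted (more than 8 mm above its seated height) or tipped by more than 0.3 rad (height (world z) of cover above 0.011 m or angle between cover's own z axis and vertical above 0.3 rad).
It fails at once if a loose thing near the box is moved by more than 15 mm (distance of any of screwdriver, spanner, union_brass, vial_3, ptfe_tape from where it was at the start of the episode above 0.015 m).
It also fails if it takes over 42 s, if anything falls off the work surface, if the arm or the gripper's body presses on something with over 40 N, if the wrist force passes 120 N, or if a joint passes its speed limit or range.

## Robot

A 6-joint arm with a two-finger parallel gripper is mounted at the origin on a cart in front of the work surface, level with it; the furniture and walls round the work are solid. World frame = base frame: x ahead of the robot, y to its left, z up, the work surface at z = 0. Lengths are in mm, angles in rad, forces in N, time in s.
With the tool pointing down it reaches from about 350 to 975 mm from the base axis. Payload 7.1 kg.
Tool frame: the origin (TCP) lies midway between the tips of the shut fingers; the grasp point (between the pads) lies pinch_z behind it (pinch_z is the distance from the TCP to the grasp point, in mm); z points along the fingers, y is the line along which they close (so a half turn about z gives the same grasp; the last joint's range is limited). The gripper opens to 88 mm and grips with 3 to 60 N. Pads are 20 mm wide; open, the fingers measure 115 mm over their backs; the gripper's body (75 mm by 178 mm) begins 61 mm behind the grasp point.
Start: joints at [1.226, 0.423, 1.63, -0, 1.089, -0.019], TCP at [200.01, 592.116, 222.675] pointing down, gripper open.
Joint ranges: [-3, 3], [-0.9, 2.11], [0.09, 2.58], [-1.31, 4.45], [0.11, 2.69], [-2.54, 2.54]. Speed limits (rad/s): [2.39, 2.39, 3.01, 3.14, 3.14, 3.14].

## Interface

Orientations are given as a rotation vector (axis times angle).
In Python, from workcell import get_obs, get_image, close_job, pinch_z gives the robot as it stands.
- The arm moves only by the tool jog_arm, never from a script. Its argument "commands" is a list of rows, each a list of 3 entries, a list of its own where there are three numbers: the gripper command: -1 is shut, 1 is fully open, values between are in proportion, then the shift along the tool's x, y, z as a fraction of full scale, then the turn, a rotation vector about the tool's x, y, z as a fraction of full scale. In form: [[gripper, [tx, ty, tz], [rx, ry, rz]], ...]. A call has 1 to 10 rows; each row shifts and turns the commanded pose from where the row before left it, along the tool's axes as they then stand; what a row does not reach is not made up. Full scale, the value 1, is 0.1 m for a shift and 45 degrees for a turn. A row lasts 1/10 s, in which the tool goes at most 50 mm and 8.59 degrees, less where a joint would pass 70% of its speed; a pose out of reach is approached as far as the arm can. A call with a number of a shift or a turn outside -1 to 1 is refused whole. A call with a gripper value outside its range is refused whole. The fingers move at their own pace and stop on an object; the grip force is fixed at half the most. Time passes only in rows, so rows that do not move let the fingers close. It gives the time, the measured TCP pose, the force, the opening and the grip force at its end, in the units of the state.
- get_obs(): the state, without advancing time (a new reading comes with each control period).
- get_image(name): name is "scene" or "top" or "wrist"; returns a dict with "image" (420x560x3 uint8, blue, green, red), "z_map" (420x560 float32, mm along the optical axis (not along the pixel's ray), 0 where there is no reading), "intrinsics" (3x3 intrinsics, pixels), "eye" and "orientation" of the camera in the world; the wrist camera has in their place "mount" (4x4, takes a point from camera to tool coordinates, whose origin is the TCP and whose axes are the flange's). Camera axes: x right, y down, z forward; pixel columns grow to the right and rows downward; lengths in mm; the calibration is good to about 2 mm. A picture is of the moment at which its call begins: read the wrist's pose just before it.
- close_job(): hands the job in; it is judged then, once.
The state is a dict: "t": time; "qpos": joint angles; "qvel": joint speeds; "joint_torque": joint torques, N m; "ee_pos": TCP position; "orientation": TCP orientation; "ft_force": force on the tool from outside, world axes, zero at the start; "moment": the same for the moment, N m; "width": finger opening in mm; "grasp_force": force on a finger pad.
Only numpy, scipy, OpenCV 4.12 (cv2) and the standard library are available. Lean on these libraries where they do the work, as an engineer would, in place of code of your own. Each camera call takes 0.05 s, during which the arm holds its last target. There are 200 camera calls.

## Working session

There is one attempt and no reset: what is moved stays moved. The work goes in short steps, Python scripts to look and compute and a tool call to move; the robot and the scene stay as the last step left them, time stands still between calls to the robot, and variables do not carry over. Pictures are saved under pics/ and viewed, at most 10 in all, crops included, and the job is handed in when it is done.

Besides the shell and the picture viewer there is one more tool, called after "Call:" by a JSON object that holds its "method" and its "body". jog_arm: Moves the arm, as the interface text tells. Its arguments: {"type":"object","properties":{"commands":{"type":"array","items":{"type":"array"}}},"required":["commands"]}

```bash
mkdir -p pics; ls
cat > h.py <<'E'
import numpy as np,cv2
from scipy.spatial.transform import Rotation as R
from workcell import get_obs,get_image,close_job,pinch_z
def cam(name):
    o=get_obs(); d=get_image(name); K=np.array(d["intrinsics"])
    if name=="wrist":
        T=np.eye(4);T[:3,:3]=R.from_rotvec(o["orientation"]).as_matrix();T[:3,3]=o["ee_pos"]
        M=T@np.array(d["mount"])
    else:
        M=np.eye(4);q=np.array(d["orientation"],float)
        M[:3,:3]=q if q.shape==(3,3) else R.from_rotvec(q).as_matrix() if q.size==3 else R.from_quat(q).as_matrix()
        M[:3,3]=d["eye"]
    return d,K,M
def cloud(d,K,M):
    z=d["z_map"];v,u=np.mgrid[:z.shape[0],:z.shape[1]]
    P=np.stack([(u-K[0,2])/K[0,0]*z,(v-K[1,2])/K[1,1]*z,z],-1)
    return P@M[:3,:3].T+M[:3,3]
E
python3 - <<'E'
from h import *
for n in["top","scene"]:
    d,K,M=cam(n);cv2.imwrite(f"pics/{n}0.png",d["image"]);np.savez(f"{n}0.npz",P=cloud(d,K,M),im=d["image"],K=K,M=M);print(n,d["orientation"],M[:3,3],K[0,0])
o=get_obs();print(pinch_z,o["t"],o["ee_pos"],R.from_rotvec(o["orientation"]).as_matrix().round(3))
E
```

```text
pics
top [-2.17033804  2.10629973 -0.18520227] [421.13672234 -94.16172696 908.38759903] 402.76780356653285
scene [-0.80143715  2.21731529 -1.46012683] [  6.57960588 558.27060584 430.62271856] 477.4808051461265
18.700000000000003 0.1 [199.86547131 591.67714067 221.99299295] [[-0.947  0.32  -0.   ]
 [ 0.32   0.947 -0.001]
 [-0.    -0.001 -1.   ]]
```

View pics/top0.png

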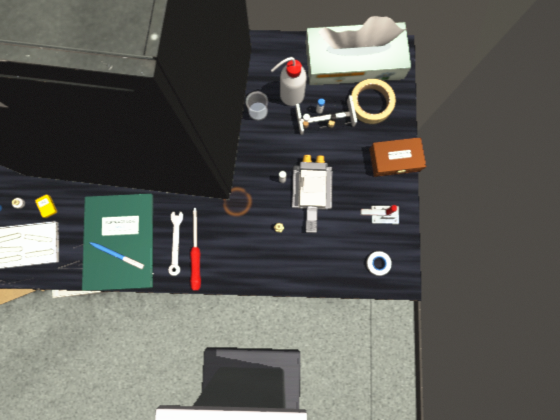

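View pics/scene0.png

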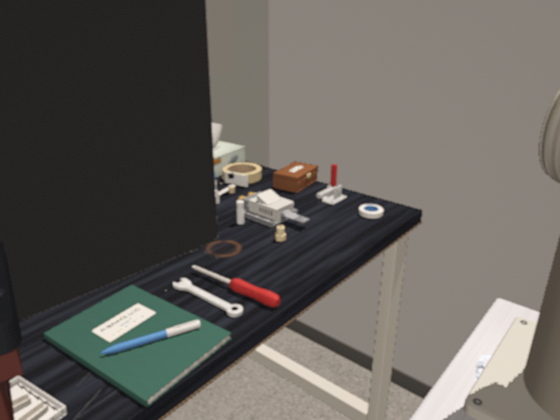

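The top view shows the box at about (313,187), with the pad in front at (312,220). The union is at (279,228), the vial at (282,177) and the tape at (379,263). The black enclosure is at the upper left, between the arm's start and the box.

```bash
python3 - <<'E'
from h import *
f=np.load("top0.npz");P=f["P"];im=f["im"]
for n,(u,v) in dict(box=(313,187),pad=(312,222),union=(279,228),vial=(282,177),tape=(379,263),lever=(385,213),benchfront=(312,280)).items(): print(n,P[v,u].round())
sub=P[150:240,285:340];s=sub.reshape(-1,3);c=im[150:240,285:340].reshape(-1,3)
print("z rows along centre col"); 
for v in range(158,236,3): print(v,P[v,312].round(), im[v,312])
m=(s[:,2]>30)&(s[:,2]<56)&(c.min(1)>150);print(m.sum(),s[m].mean(0))
a=(s[:,2]>8)&(s[:,2]<60)
E
python3 - <<'E'
import cv2
i=cv2.imread("pics/top0.png")[145:245,260:345];cv2.imwrite("pics/c0.png",cv2.resize(i,None,fx=6,fy=6,interpolation=cv2.INTER_CUBIC))
E
```

```text
box [ 630. -161.   41.]
pad [ 555. -162.   18.]
union [538. -89.  30.]
vial [649. -92.  47.]
tape [ 469. -315.    0.]
lever [ 577. -320.   40.]
benchfront [ 427. -166.   -3.]
z rows along centre col
158 [ 710. -161.   -1.] [42 37 37]
161 [ 701. -160.    4.] [44 59 71]
164 [ 684. -158.   35.] [178 181 185]
167 [ 677. -158.   37.] [182 187 191]
170 [ 669. -158.   39.] [188 198 204]
173 [ 662. -158.   38.] [248 253 254]
176 [ 652. -158.   51.] [247 252 253]
179 [ 646. -158.   49.] [245 251 253]
182 [ 640. -158.   47.] [244 251 253]
185 [ 634. -158.   43.] [244 251 253]
188 [ 628. -159.   40.] [244 251 253]
191 [ 621. -159.   39.] [243 250 252]
194 [ 615. -159.   36.] [249 253 254]
197 [ 608. -159.   37.] [249 253 254]
200 [ 601. -159.   39.] [249 253 254]
203 [ 594. -160.   37.] [250 253 254]
206 [ 590. -161.   26.] [164 170 176]
209 [ 584. -161.   23.] [192 195 201]
212 [ 577. -161.   22.] [230 233 235]
215 [ 571. -162.   18.] [232 236 239]
218 [ 564. -162.   19.] [233 236 239]
221 [ 557. -162.   17.] [179 181 187]
224 [ 550. -162.   21.] [156 160 163]
227 [ 544. -162.   19.] [159 162 166]
230 [ 537. -162.   18.] [175 178 183]
233 [ 533. -164.   -0.] [65 58 58]
1013 [ 635.97901704 -160.11245002   38.87492787]
```

View pics/c0.png

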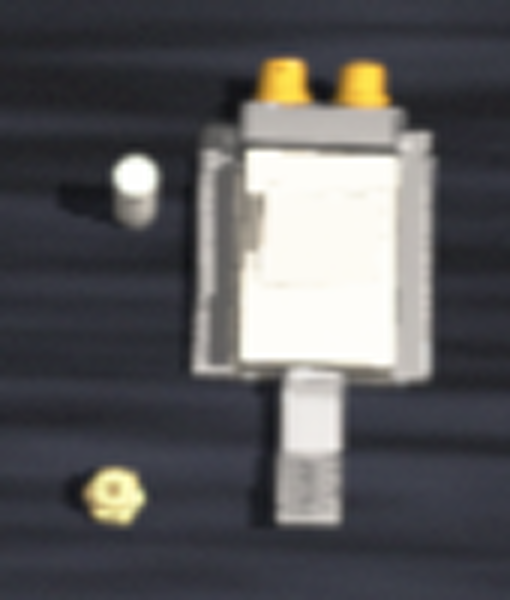

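Run:
```python
from h import *
f=np.load("top0.npz");P=f["P"];im=f["im"].astype(int);K,M=f["K"],f["M"]
reg=np.zeros(im.shape[:2],bool);reg[140:245,288:340]=1
def fit(m,zp,name):
    m=cv2.morphologyEx(m.astype(np.uint8),cv2.MORPH_OPEN,np.ones((3,3)))
    n,l,st,_=cv2.connectedComponentsWithStats(m);k=1+st[1:,4].argmax()
    c=max(cv2.findContours((l==k).astype(np.uint8),0,1)[0],key=cv2.contourArea)[:,0].astype(float)
    r=np.c_[(c[:,0]-K[0,2])/K[0,0],(c[:,1]-K[1,2])/K[1,1],np.ones(len(c))]@M[:3,:3].T
    w=M[:3,3]+r*((zp-M[2,3])/r[:,2:])
    print(name,cv2.minAreaRect(w[:,:2].astype(np.float32)))
g=im.min(2)
fit(reg&(g>225)&(np.arange(420)[:,None]<206),36,"covertop")
fit(reg&(g>80)&(P[...,2]>10)&(P[...,2]<28)&(np.arange(420)[:,None]>204),18.5,"tab")
fit(reg&(g>80)&(np.arange(420)[:,None]<210),11,"base")
S=np.r_[P.reshape(-1,3),np.load("scene0.npz")["P"].reshape(-1,3)]
for z0 in(60,150,300,450):
    for y0 in range(0,700,100):
        q=S[(abs(S[:,2]-z0)<60)&(abs(S[:,1]-y0)<50)&(S[:,0]>250)]
        if len(q)>20: print(z0,y0,np.percentile(q[:,0],2).round(),len(q))
```

```text
covertop ((630.184326171875, -161.3267822265625), (79.09172058105469, 53.31749725341797), 0.7078081965446472)
tab ((562.2533569335938, -158.86557006835938), (21.433637619018555, 59.206214904785156), 88.57160186767578)
base ((641.767333984375, -161.17294311523438), (90.140869140625, 112.80292510986328), 89.40364074707031)
60 0 403.0 7865
60 100 399.0 7158
60 200 399.0 11005
60 300 394.0 17360
60 400 400.0 6551
60 500 397.0 3780
60 600 605.0 63
150 0 597.0 2799
150 100 597.0 4273
150 200 606.0 5406
150 300 614.0 6998
150 400 622.0 1722
150 500 633.0 50
300 0 597.0 3964
300 100 598.0 5869
300 200 606.0 7440
300 300 615.0 8305
300 400 625.0 121
450 0 598.0 4796
450 100 598.0 4832
450 200 607.0 5002
450 300 614.0 2280
```

Call:
{"method": "jog_arm", "body": {"commands": [[-1,[0,0,0],[0,0,-0.138]],[-1,[-0.1,-0.2,0],[0,0,-0.138]],[-1,[-0.2,-0.3,0],[0,0,-0.14]],[-1,[-0.25,-0.38,0],[0,0,0]],[-1,[-0.25,-0.38,0],[0,0,0]],[-1,[-0.25,-0.38,0],[0,0,0]],[-1,[-0.25,-0.38,0],[0,0,0]],[-1,[-0.25,-0.38,0],[0,0,0]],[-1,[-0.25,-0.38,0],[0,0,0]],[-1,[0,0,0],[0,0,0]]]}}

```text
t: 1.1
ee_pos: [374.1, 306.7, 222.5]
orientation: [-0.006, -3.142, 0.002]
ft_force: [0.3, -0.6, -0.8]
width: 11.6
grasp_force: 0.0
```

Call:
{"method": "jog_arm", "body": {"commands": [[-1,[-0.09,-0.38,0],[0,0,0]],[-1,[-0.09,-0.38,0],[0,0,0]],[-1,[-0.09,-0.38,0],[0,0,0]],[-1,[-0.09,-0.38,0],[0,0,0]],[-1,[-0.09,-0.38,0],[0,0,0]],[-1,[-0.09,-0.38,0],[0,0,0]],[-1,[-0.09,-0.38,0],[0,0,0]],[-1,[-0.09,-0.38,0],[0,0,0]],[-1,[-0.09,-0.38,0],[0,0,0]],[-1,[-0.09,-0.38,0],[0,0,0]]]}}

```text
t: 2.1
ee_pos: [462.8, -70.3, 222.6]
orientation: [0.002, -3.142, -0.0]
ft_force: [0.4, 0.4, 0.3]
width: 0.1
grasp_force: 0.0
```

Call:
{"method": "jog_arm", "body": {"commands": [[-1,[-0.1,-0.3,0],[0,0,0]],[-1,[-0.1,-0.3,0],[0,0,0]],[-1,[-0.1,-0.15,0],[0,0,0]],[-1,[0,0,0],[0,0,0]],[-1,[0,0,0],[0,0,0]]]}}

```text
t: 2.6
ee_pos: [492.4, -143.4, 222.3]
orientation: [0.001, -3.141, -0.001]
ft_force: [-0.4, 0.3, 0.5]
width: 0.3
grasp_force: 0.0
```

Run:
```python
from h import *
d,K,M=cam("wrist");cv2.imwrite("pics/w1.png",d["image"]);P=cloud(d,K,M);np.savez("w1.npz",P=P,im=d["image"],K=K,M=M);print(M.round(2),get_obs()["ee_pos"],get_obs()["ft_force"],get_obs()["width"])
```

```text
[[-0.0000e+00  9.6000e-01  2.9000e-01  4.1397e+02]
 [ 1.0000e+00  0.0000e+00  0.0000e+00 -1.4241e+02]
 [-0.0000e+00  2.9000e-01 -9.6000e-01  3.8459e+02]
 [ 0.0000e+00  0.0000e+00  0.0000e+00  1.0000e+00]] [ 492.24051666 -143.04386457  222.31105718] [ 0.17024262 -0.88473883 -0.5859269 ] 0.3184823152260903
```

View pics/w1.png

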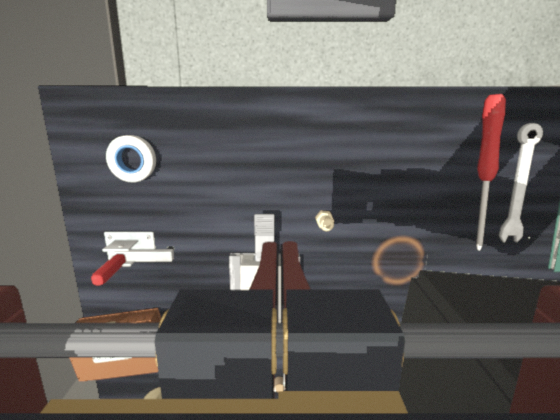

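The wrist view shows the ribbed pad at about (264,225), the union at (325,220), and the closed fingers partly hiding the cover.

Run:
```python
from h import *
f=np.load("w1.npz");P=f["P"];K,M=f["K"],f["M"]
def ray(u,v,z):
    r=M[:3,:3]@[(u-K[0,2])/K[0,0],(v-K[1,2])/K[1,1],1];return (M[:3,3]+r*(z-M[2,3])/r[2]).round(1)
print([ray(u,214,18.5) for u in(254.5,274.5)],ray(274,240,18.5))
Q=P[205:262,245:285].reshape(-1,3);q=Q[(Q[:,2]>12)&(Q[:,2]<25)];print(len(q),q.min(0).round(1),q.max(0).round(1))
for x in range(530,590,6):
    s=q[abs(q[:,0]-x)<3]
    if len(s): print(x,np.percentile(s[:,1],[3,97]).round(1),np.median(s[:,2]).round(1))
```

```text
[array([ 531.8, -171.2,   18.5]), array([ 531.8, -147.8,   18.5])] [ 564.5 -148.5   18.5]
692 [ 531.5 -184.6   12.4] [ 590.6 -148.4   25. ]
530 [-170.7 -150.6] 18.3
536 [-170.6 -148.5] 18.7
542 [-170.8 -148.5] 18.4
548 [-171.  -148.5] 18.9
554 [-171.1 -148.5] 18.8
560 [-170.  -149.7] 18.1
566 [-170.1 -150.5] 17.9
572 [-170.3 -164.2] 18.2
578 [-170.4 -164.3] 18.0
584 [-170.5 -165.4] 21.5
```

Call:
{"method": "jog_arm", "body": {"commands": [[-1,[-0.26,-0.09,0],[0,0,0]],[-1,[-0.26,-0.08,0],[0,0,0]],[-1,[0,0,0.35],[0,0,0]],[-1,[0,0,0.4],[0,0,0]],[-1,[0,0,0.4],[0,0,0]],[-1,[0,0,0.4],[0,0,0]],[-1,[0,0,0.25],[0,0,0]],[-1,[0,0,0.1],[0,0,0]],[-1,[0,0,0],[0,0,0]],[-1,[0,0,0],[0,0,0]]]}}

```text
t: 3.65
ee_pos: [545.5, -160.9, 33.8]
orientation: [-0.003, 3.14, -0.001]
ft_force: [-0.7, -0.0, 0.3]
width: 0.4
grasp_force: 0.0
```

Now press to about z = 9.5 (pad 9 mm down) and hold.

Call:
{"method": "jog_arm", "body": {"commands": [[-1,[0,0,0.08],[0,0,0]],[-1,[0,0,0.05],[0,0,0]],[-1,[0,0,0.03],[0,0,0]],[-1,[0,0,0.03],[0,0,0]],[-1,[0,0,0.03],[0,0,0]],[-1,[0,0,0.02],[0,0,0]],[-1,[0,0,0],[0,0,0]],[-1,[0,0,0],[0,0,0]],[-1,[0,0,0],[0,0,0]],[-1,[0,0,0],[0,0,0]]]}}

```text
t: 4.65
ee_pos: [545.2, -161.5, 9.0]
orientation: [-0.001, 3.141, -0.001]
ft_force: [3.4, -0.4, 5.3]
width: 0.9
grasp_force: 2.3
```

Run:
```python
from h import *
print(get_obs()["ee_pos"],get_obs()["ft_force"])
d,K,M=cam("scene");P=cloud(d,K,M);cv2.imwrite("pics/s2.png",cv2.resize(d["image"][170:250,210:330],None,fx=5,fy=5))
```

```text
[ 545.23324598 -161.51365946    8.99250787] [ 3.35051235 -0.41802719  5.25521415]
```

View pics/s2.png

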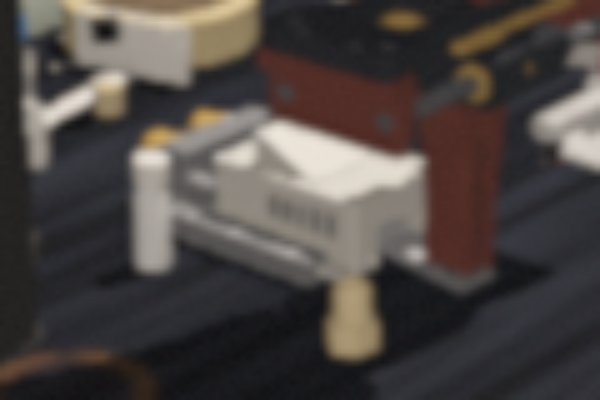

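The cover has sprung forward: a gap is now visible between it and the end block. Next I release the tab and go over behind the ridge.

Call:
{"method": "jog_arm", "body": {"commands": [[-1,[0,0,-0.1],[0,0,0]],[-1,[0,0,-0.3],[0,0,0]],[-1,[0,0,-0.4],[0,0,0]],[-1,[-0.3,0.01,0],[0,0,0]],[-1,[-0.4,0,0],[0,0,0]],[-1,[-0.3,0,0],[0,0,0]],[-1,[-0.15,0,0],[0,0,0]],[-1,[0,0,0.1],[0,0,0]],[-1,[0,0,0],[0,0,0]],[-1,[0,0,0],[0,0,0]]]}}

```text
t: 5.7
ee_pos: [657.2, -159.8, 77.4]
orientation: [0.001, -3.138, -0.001]
ft_force: [-0.0, 0.5, -0.1]
width: 0.7
grasp_force: 0.0
```

Run:
```python
from h import *
print(get_obs()["ee_pos"],get_obs()["ft_force"])
d,K,M=cam("scene");cv2.imwrite("pics/s3.png",cv2.resize(d["image"][150:250,210:330],None,fx=5,fy=5))
P=cloud(d,K,M);Q=P[185:235,235:310].reshape(-1,3);c=d["image"][185:235,235:310].reshape(-1,3).min(1)
m=(Q[:,2]>32)&(Q[:,2]<53)&(c>120)&(abs(Q[:,1]+160)<40);q=Q[m]
print(m.sum(),np.percentile(q[:,0],[1,99]))
t=q[q[:,2]>46];print("ridge top",len(t),np.percentile(t[:,0],[2,50,98]))
```

```text
[ 657.24748109 -159.84699128   77.44002772] [-0.01219769  0.52617565 -0.11056971]
434 [575.72112125 648.14373583]
ridge top 39 [627.97599    633.11645822 638.53526231]
```

View pics/s3.png

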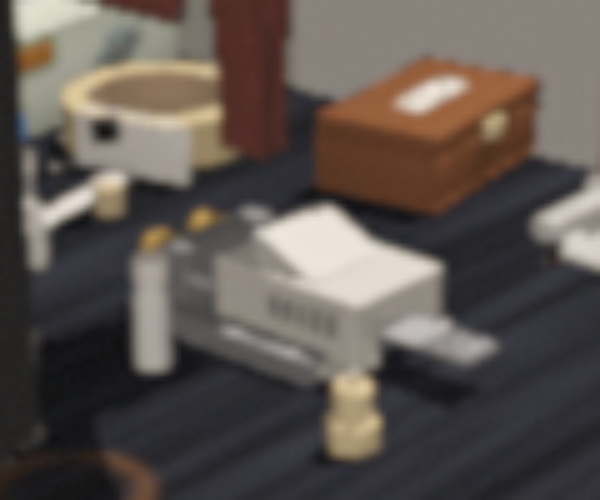

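The cover's front is at about x = 576 and the ridge face at about 639. The tab is up again. I go down behind the ridge.

Call:
{"method": "jog_arm", "body": {"commands": [[-1,[-0.01,-0.007,0.2],[0,0,0]],[-1,[0,0,0.1],[0,0,0]],[-1,[0,0,0.05],[0,0,0]],[-1,[0,0,0.03],[0,0,0]],[-1,[0,0,0],[0,0,0]],[-1,[0,0,0],[0,0,0]]]}}

```text
t: 6.35
ee_pos: [661.0, -160.9, 41.1]
orientation: [-0.001, 3.141, -0.0]
ft_force: [0.7, 0.3, -0.3]
width: 0.9
grasp_force: 0.0
```

Call:
{"method": "jog_arm", "body": {"commands": [[-1,[0.03,0,0.015],[0,0,0]],[-1,[0.03,0,0],[0,0,0]],[-1,[0.03,0,0],[0,0,0]],[-1,[0.03,0,0],[0,0,0]],[-1,[0.04,0,0],[0,0,0]],[-1,[0.04,0,0],[0,0,0]],[-1,[0.04,0,0],[0,0,0]],[-1,[0.04,0,0],[0,0,0]],[-1,[0.04,0,0],[0,0,0]],[-1,[0.04,0,0],[0,0,0]]]}}

```text
t: 7.35
ee_pos: [624.2, -160.9, 39.1]
orientation: [0.002, -3.141, -0.0]
ft_force: [-0.3, 0.5, -0.7]
width: 0.3
grasp_force: 0.2
```

Call:
{"method": "jog_arm", "body": {"commands": [[-1,[0.04,0,0],[0,0,0]],[-1,[0.04,0,0],[0,0,0]],[-1,[0.04,0,0],[0,0,0]],[-1,[0.04,0,0],[0,0,0]],[-1,[0.04,0,0],[0,0,0]],[-1,[0.04,0,0],[0,0,0]],[-1,[0.04,0,0],[0,0,0]],[-1,[0.03,0,0],[0,0,0]],[-1,[0,0,0],[0,0,0]],[-1,[0,0,0],[0,0,0]]]}}

```text
t: 8.35
ee_pos: [593.7, -161.0, 39.2]
orientation: [0.001, -3.142, 0.0]
ft_force: [0.3, 0.4, -0.7]
width: 0.4
grasp_force: 0.0
```

```bash
cat > m.py <<'E'
from h import *
import sys
print(get_obs()["ee_pos"],get_obs()["ft_force"])
d,K,M=cam("scene");cv2.imwrite(f"pics/{sys.argv[1]}.png",cv2.resize(d["image"][150:270,210:350],None,fx=5,fy=5))
P=cloud(d,K,M);Q=P[185:260,235:330].reshape(-1,3);c=d["image"][185:260,235:330].reshape(-1,3).min(1)
m=(Q[:,2]>26)&(Q[:,2]<53)&(c>120)&(abs(Q[:,1]+160)<34);q=Q[m]
print(m.sum(),np.percentile(q[:,0],[1,99]))
t=q[(q[:,2]>44)];print("ridge top",len(t),np.percentile(t[:,0],[2,50,98]))
E
python3 m.py s4
```

```text
[ 593.71147984 -160.95448538   39.22130386] [ 0.28342714  0.35283741 -0.71496336]
606 [517.88042663 685.20475233]
ridge top 42 [566.64290068 571.73123581 575.31291857]
```

View pics/s4.png

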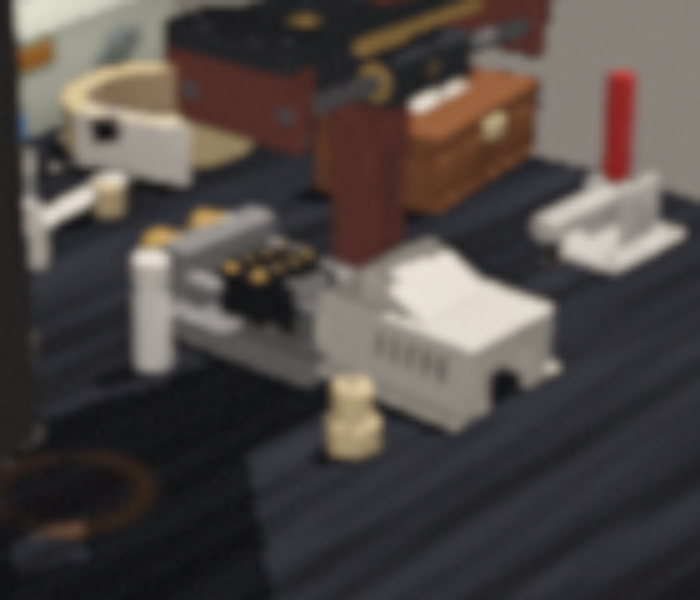

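The cover is about 70 mm out and the terminals are visible. About 20 mm more to go.

Call:
{"method": "jog_arm", "body": {"commands": [[-1,[0.02,0,0],[0,0,0]],[-1,[0.03,0,0],[0,0,0]],[-1,[0.03,0,0],[0,0,0]],[-1,[0.03,0,0],[0,0,0]],[-1,[0.03,0,0],[0,0,0]],[-1,[0.03,0,0],[0,0,0]],[-1,[0.03,0,0],[0,0,0]],[-1,[0.01,0,0],[0,0,0]],[-1,[0,0,0],[0,0,0]],[-1,[0,0,0],[0,0,0]]]}}

```text
t: 9.4
ee_pos: [572.7, -161.0, 39.2]
orientation: [0.002, -3.142, 0.0]
ft_force: [-0.6, 0.3, -0.2]
width: 0.5
grasp_force: 0.0
```

```bash
python3 m.py s5
```

```text
[ 572.74326907 -160.95186261   39.19150244] [-0.60639948  0.31248279 -0.17514127]
590 [496.66257848 686.6997871 ]
ridge top 8 [550.0301905  552.16092496 554.11410678]
```

Call:
{"method": "jog_arm", "body": {"commands": [[-1,[-0.05,0,0],[0,0,0]],[-1,[-0.08,0,-0.05],[0,0,0]],[-1,[-0.05,0,-0.2],[0,0,0]],[-1,[0,0,-0.4],[0,0,0]],[-1,[0,0,-0.4],[0,0,0]],[-1,[0,0,-0.2],[0,0,0]],[-1,[0,0,0],[0,0,0]],[-1,[0,0,0],[0,0,0]]]}}

```text
t: 10.25
ee_pos: [591.1, -160.9, 164.3]
orientation: [-0.002, 3.141, -0.0]
ft_force: [0.3, -0.1, -0.2]
width: 0.6
grasp_force: 0.0
```

```bash
python3 m.py s6
```

```text
[ 591.06114053 -160.87456824  164.27634219] [ 0.29446326 -0.07192041 -0.21449503]
654 [496.4918836  685.78759953]
ridge top 31 [550.51378682 555.18097247 560.40488465]
```

View pics/s6.png

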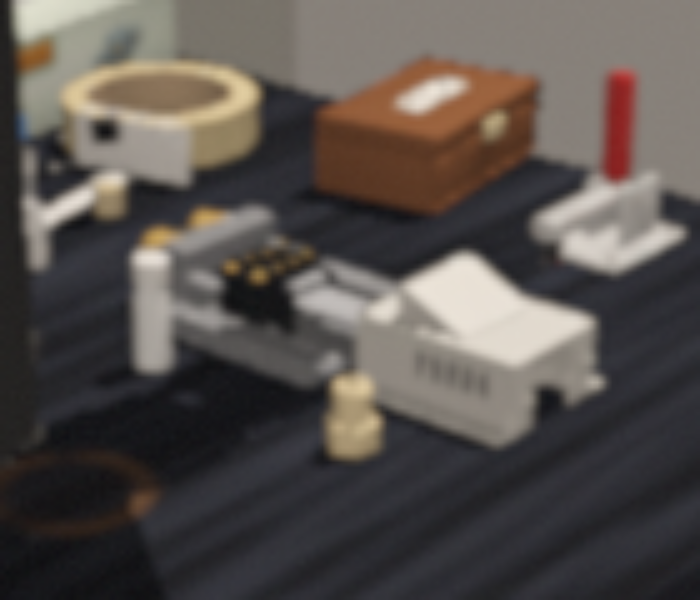

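The cover stands flat on the bench, clear of the base, and the loose things have not moved. I check its height once and hand in.

Run:
```python
from h import *
d,K,M=cam("scene");P=cloud(d,K,M).reshape(-1,3);c=d["image"].reshape(-1,3).min(1)
m=(abs(P[:,1]+160)<24)&(c>120)&(P[:,2]>22)&(P[:,2]<45)&(P[:,0]<527)&(P[:,0]>502);q=P[m]
A=np.c_[q[:,:2]-[515,-160],np.ones(len(q))];print(m.sum(),np.linalg.lstsq(A,q[:,2],rcond=None)[0])
print(close_job())
```

```text
124 [1.49048893e-03 3.54470482e-03 3.07690998e+01]
the job is handed in; nothing more can be done
None
```

The box is open and the job is handed in. The cover is about 91 mm in front of the box's origin, flat and upright on the bench (top tilt about 0.004 rad). The robot is clear, and the loose things in view (union, vial) look untouched. The tab was up after release but is now hidden under the cover, and I did not re-measure the screwdriver, spanner or tape.

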